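# Put the swapped spotting tools back over their own outlines

## Task

The stain-spotting tools belong in the clip tray, each over the black outline of its own shape, but the long brush and the round brush have been clipped into each other's places and the scraper was left out on the counter. Swap the two brushes (the scraper's empty place or the counter can hold one meanwhile) and put the scraper away too. All three must end pressed fully home in both spring clips of their own places, heads over the head outlines, bristles and blade down.

Things in the scene. Friction and masses are not known exactly. Their poses are not given: they have to be found in the camera images.
- long_brush: spotting brush, long rectangular wooden head 64 x 32 mm, black bristles below; starts clipped over the round outline. Origin on its underside below the middle of the head, x from handle to head, z up. Handle axis 12 mm above the underside; flat-sided grip (44 long, 15 wide, 17 high) centred at x = -90, rest of the bar round, 14 thick; square butt to x = -171.
- round_brush: tamping brush, round wooden head 50 mm across, black bristles below; starts clipped over the rectangular outline. Origin on its underside below the middle of the head, x from handle to head, z up. Handle axis 12 mm above the underside; flat-sided grip (44 long, 15 wide, 17 high) centred at x = -90, rest of the bar round, 14 thick; square butt to x = -171.
- scraper: steel T-shaped scraper, blade 58 mm wide; starts lying level on the counter to the right of the tray. Origin on its underside below the middle of the head, x from handle to head, z up. Handle axis 12 mm above the underside; flat-sided grip (44 long, 15 wide, 17 high) centred at x = -90, rest of the bar round, 14 thick; square butt to x = -171.
- long_bay: place of the long brush: white plate 224 x 80 mm, outline of a handle with a rectangular head. Origin on the plate's underside below the middle of the head outline; x from handle to head outline, z up. Clips at x = -132 and -48, y = 0. Tool fully home: its origin 22 mm above this origin, axes parallel, handle axis 34 mm above.
- round_bay: place of the round brush: white plate 224 x 80 mm, outline of a handle with a round head. Origin on the plate's underside below the middle of the head outline; x from handle to head outline, z up. Clips at x = -132 and -48, y = 0. Tool fully home: its origin 22 mm above this origin, axes parallel, handle axis 34 mm above.
- tee_bay: place of the scraper, empty at the start: white plate 224 x 80 mm, outline of a handle with a T head. Origin on the plate's underside below the middle of the head outline; x from handle to head outline, z up. Clips at x = -132 and -48, y = 0. Tool fully home: its origin 22 mm above this origin, axes parallel, handle axis 34 mm above.
- clip_tray: shallow aluminium tray 252 x 284 x 20 mm, fixed; three plates lie in it 85 mm apart in any order. Origin centre underside. Each plate has two steel spring clips, 11 mm long, tops 56 mm above the counter, flared to take a bar up to 5 mm off: press the tool straight down past their lips onto the rests (5 to 12 N), pull it straight up to free it. The grip between the clips is clear on both sides.

How it is judged:
By the outcome, as a careful person would: the job done as asked, in the order asked, and still so for the second after the job is handed in, with the robot touching nothing.
It also fails if it takes over 104 s, if anything falls off the work surface, if the arm or the gripper's body presses on something with over 40 N, if the wrist force passes 120 N, or if a joint passes its speed limit or range.

## Robot

A 6-joint arm with a two-finger parallel gripper is mounted at the origin on a cart in front of the work surface, level with it; the furniture and walls round the work are solid. World frame = base frame: x ahead of the robot, y to its left, z up, the work surface at z = 0. Lengths are in m, angles in rad, forces in N, time in s.
With the tool pointing down it reaches from about 0.425 to 0.95 m from the base axis. Payload 3.5 kg.
Tool frame: the origin (TCP) lies between the finger pads; the fingertips stand 19 mm ahead of it and the grasp point (between the pads) is the TCP; y points along the fingers, z is the direction in which the jaws open and shut, and the axes are right-handed (so a half turn about y gives the same grasp; the last joint's range is limited). The gripper opens to 85 mm and grips with 20 to 120 N. Pads are 22 mm wide; open, the fingers measure 114 mm over their backs; the gripper's body (76 mm by 85 mm) begins 54 mm behind the grasp point. The pads swing forward as they close: fully open they stand 13 mm farther back than shut.
Start: joints at [-1.28, 0.286, 1.577, -0, 1.279, -0.15], TCP at [0.288, -0.61, 0.25] pointing down, gripper open.
Joint ranges: [-2.77, 2.77], [-0.9, 2.22], [0.21, 2.48], [-1.53, 4.67], [0.24, 2.81], [-2.84, 2.84]. Speed limits (rad/s): [2.79, 2.79, 3.14, 3.14, 3.14, 3.14].

## Interface

Orientations are given as a unit quaternion [x, y, z, w].
In Python, from plant import get_state, read_camera, camera_model, sign_off gives the robot as it stands.
- The arm moves only by the tool carry_out, never from a script. Its argument "moves" is a list of rows, each a list of 7 numbers: the turn, a rotation vector about the tool's x, y, z in rad, then the shift along the tool's x, y, z in m, then the closure, from -1 (fully open) to 1 (shut). In form: [[wx, wy, wz, dx, dy, dz, jaw], ...]. A call has 1 to 10 rows; each row shifts and turns the commanded pose from where the row before left it, along the tool's axes as they then stand; what a row does not reach is not made up. A row lasts 1/8 s, in which the tool goes at most 62.5 mm and 10.7 degrees, less where a joint would pass 70% of its speed; a pose out of reach is approached as far as the arm can. A call is refused whole if a number of a shift passes 0.0625 or a number of a turn 0.188, either way. A call with a gripper value outside its range is refused whole. The fingers move at their own pace and stop on an object; "squeeze" is the grip in N (left out, the last holds). Time passes only in rows, so rows that do not move let the fingers close. It gives the time, the measured TCP pose, the force and the opening at its end, in the units of the state.
- get_state(): the state, without advancing time (a new reading comes with each control period).
- read_camera(name): name is "side" or "top"; returns the picture (400x640x3 uint8, blue, green, red); there is no depth.
- camera_model(name): a dict with "camera_matrix" (3x3 intrinsics, pixels), "pose" (4x4, takes a point from camera to world coordinates). Camera axes: x right, y down, z forward; pixel columns grow to the right and rows downward; lengths in m; the calibration is good to about 2 mm. A picture is of the moment at which its call begins. camera_model takes no time and is no camera call.
- sign_off(): hands the job in, once; it reports no verdict.
The state is a dict: "time": time; "qpos": joint angles; "dq": joint speeds; "joint_efforts": joint torques, N m; "eef_pos": TCP position; "tcp_rot": TCP orientation; "contact_force": force on the tool from outside, world axes, zero at the start; "wrist_torque": the same for the moment, N m; "opening": opening from 0.0 (shut) to 1.0 (fully open).
Only numpy, scipy, OpenCV 4.12 (cv2) and the standard library are available. Lean on these libraries where they do the work, as an engineer would, in place of code of your own. Each camera call takes 0.05 s, during which the arm holds its last target. There are 200 camera calls.

## Working session

There is one attempt and no reset: what is moved stays moved. The work goes in short steps, Python scripts to look and compute and a tool call to move; the robot and the scene stay as the last step left them, time stands still between calls to the robot, and variables do not carry over. Pictures are saved under pics/ and viewed, about 12 in all and at most 16, crops included, and the job is handed in when it is done.

Besides the shell and the picture viewer there is one more tool, called after "Call:" by a JSON object that holds its "api" and its "payload". carry_out: Moves the arm, as the interface text tells. Its arguments: {"type":"object","properties":{"moves":{"type":"array","items":{"type":"array","items":{"type":"number"}}},"squeeze":{"type":"number"}},"required":["moves"]}

```bash
mkdir -p pics
python3 - <<'E'
from plant import *
import cv2,numpy as np
np.set_printoptions(precision=4,suppress=True)
s=get_state();print(s)
for n in("top","side"):
    cv2.imwrite(f"pics/{n}0.png",read_camera(n));m=camera_model(n);print(n,np.array(m["camera_matrix"]),np.array(m["pose"]))
E
```

```text
{'time': 0.0, 'qpos': array([-1.28  ,  0.2872,  1.5782,  0.    ,  1.2786, -0.15  ]), 'dq': array([ 0.0009, -0.0005,  0.    , -0.0001, -0.0013, -0.    ]), 'joint_efforts': array([ -0.0009, -40.5988, -29.2629,  -0.0001,   0.0058,  -0.    ]), 'eef_pos': array([ 0.2878, -0.6099,  0.2489]), 'tcp_rot': array([-0.1546,  0.6908, -0.6892,  0.1545]), 'contact_force': array([ 0.2888,  0.293 , -0.3387]), 'wrist_torque': array([-0.0127, -0.0318, -0.047 ]), 'opening': 0.998378338821922}
top [[384.386    0.     312.1923]
 [  0.     384.386  198.7503]
 [  0.       0.       1.    ]] [[ 0.071  -0.9749  0.211   0.3916]
 [-0.9975 -0.0692  0.0157 -0.2002]
 [-0.0008 -0.2116 -0.9774  0.88  ]
 [ 0.      0.      0.      1.    ]]
side [[381.3014   0.     321.1355]
 [  0.     381.3014 199.0177]
 [  0.       0.       1.    ]] [[-0.9995  0.0303 -0.0083  0.5812]
 [ 0.0215  0.4654 -0.8848  0.5421]
 [-0.023  -0.8846 -0.4658  0.4468]
 [ 0.      0.      0.      1.    ]]
```

View pics/top0.png

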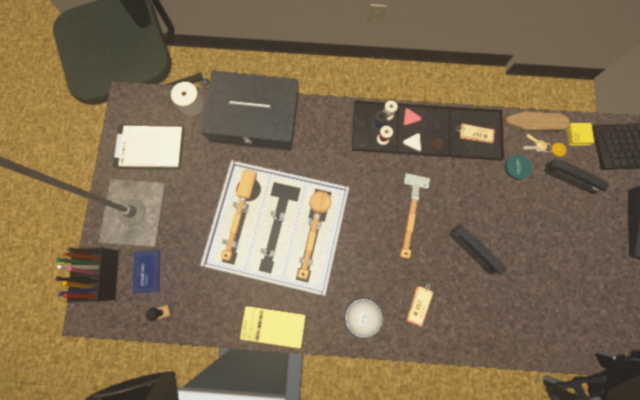

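View pics/side0.png

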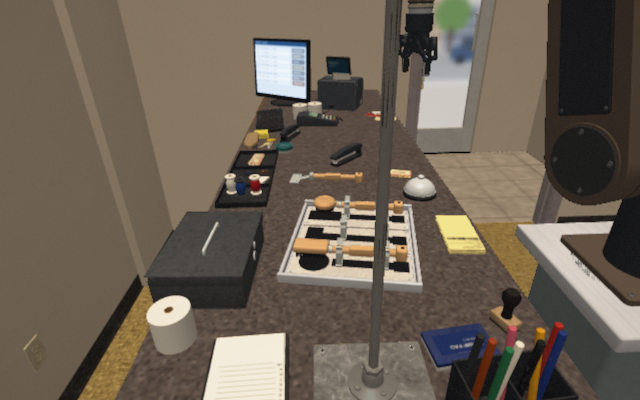

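The top view shows the long brush at left (~240,215), over the round outline. The T outline in the middle (~280,225) is empty, and the round brush at right (~314,235) is over the rectangle. The scraper is at (~412,215), and a lamp pole stands at (130,210). The side view agrees. Next I measure the handle axes.

```bash
cat > h.py <<'E'
from plant import *
import cv2,numpy as np
from scipy.spatial.transform import Rotation as R
np.set_printoptions(precision=4,suppress=True)
def cast(n,uv,z):
    m=camera_model(n);K=np.array(m["camera_matrix"]);P=np.array(m["pose"])
    uv=np.atleast_2d(np.float64(uv));d=np.c_[uv,np.ones(len(uv))]@np.linalg.inv(K).T@P[:3,:3].T
    return P[:3,3]+d*((z-P[2,3])/d[:,2])[:,None]
def proj(n,X):
    m=camera_model(n);K=np.array(m["camera_matrix"]);P=np.array(m["pose"])
    c=(np.atleast_2d(X)-P[:3,3])@P[:3,:3]; p=c@K.T; return p[:,:2]/p[:,2:]
def wood(im,box,z,n="top"):
    x0,y0,x1,y1=box;h=cv2.cvtColor(im,cv2.COLOR_BGR2HSV)
    m=cv2.inRange(h,(5,90,90),(22,255,255));k=np.zeros_like(m);k[y0:y1,x0:x1]=m[y0:y1,x0:x1]
    v,u=np.nonzero(k);return cast(n,np.c_[u,v],z)[:,:2]
def axis(p):
    c=p.mean(0);d=np.linalg.svd(p-c)[2][0];d*=np.sign(d[0]);t=(p-c)@d
    return c,d,c+d*t.min(),c+d*t.max()
E
python3 - <<'E'
from h import *
im=read_camera("top")
print(R.from_quat(get_state()["tcp_rot"]).as_matrix())
for nm,b,z in(("long",(215,165,262,268),.037),("round",(290,185,335,285),.037),("scr",(398,170,432,262),.012)):
    p=wood(im,b,z);print(nm,len(p),*axis(p))
    c,d,a,e=axis(p);t=(p-a)@d;n=np.array([-d[1],d[0]])
    # handle-only axis: butt+5..+115mm
    q=p[(t>.01)&(t<.12)];print("  handle",*axis(q)[:2],"len",(e-a)@d,"butt",a, "grip",a+d*.081,"yaw",np.arctan2(axis(q)[1][1],axis(q)[1][0]))
# tray corners
cv2.imwrite("pics/t1.png",cv2.resize(im[150:305,190:450],None,fx=3,fy=3,interpolation=cv2.INTER_CUBIC))
print("tray",cast("top",[(233,163),(348,186),(326,293),(203,265)],.02))
print("pole",cast("top",[(130,210)],.03),proj("top",[[.5,.27,.4]]))
E
```

```text
[[-0.9044 -0.0006  0.4266]
 [-0.4266  0.0017 -0.9044]
 [-0.0002 -1.     -0.0018]]
long 813 [ 0.5399 -0.0263] [ 0.9882 -0.1533] [ 0.4244 -0.0083] [ 0.6292 -0.0401]
  handle [ 0.4866 -0.0181] [ 0.9868 -0.1622] len 0.2072145138744709 butt [ 0.4244 -0.0083] grip [ 0.5045 -0.0207] yaw -0.16294171844009067
round 829 [ 0.5099 -0.1948] [ 0.987  -0.1605] [ 0.3973 -0.1765] [ 0.5933 -0.2084]
  handle [ 0.459  -0.1866] [ 0.9873 -0.1588] len 0.19859412762300713 butt [ 0.3973 -0.1765] grip [ 0.4773 -0.1895] yaw -0.159493768081772
scr 547 [ 0.5201 -0.4097] [ 0.9888 -0.1495] [ 0.4567 -0.4001] [ 0.5932 -0.4208]
  handle [ 0.518  -0.4094] [ 0.9889 -0.1485] len 0.13806842975707306 butt [ 0.4567 -0.4001] grip [ 0.5368 -0.4122] yaw -0.14902759244204283
tray [[ 0.6494  0.0043  0.02  ]
 [ 0.6131 -0.2665  0.02  ]
 [ 0.3703 -0.2311  0.02  ]
 [ 0.4109  0.0435  0.02  ]]
pole [[0.5203 0.2204 0.03  ]] [[-42.5545 170.5362]]
```

View pics/t1.png

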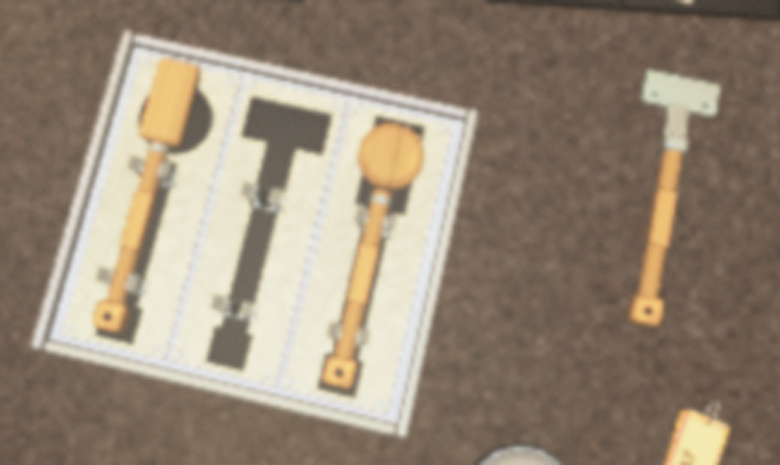

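```bash
cat >> h.py <<'E'
YAW=-0.161
D=np.array([np.cos(YAW),np.sin(YAW),0]);N=np.array([-D[1],D[0],0])
def go(xyz,yaw=YAW):
    "turn about tool y, then shift in tool axes after the turn, from measured pose"
    s=get_state();Rc=R.from_quat(s["tcp_rot"]).as_matrix();d=np.array([np.cos(yaw),np.sin(yaw),0]);n=np.array([-d[1],d[0],0])
    Rt=np.c_[-d,[0,0,-1],-n]
    print("turn",(R.from_matrix(Rc.T@Rt)).as_rotvec(),"shift",Rt.T@(np.array(xyz)-s["eef_pos"]),"pos",s["eef_pos"],"F",s["contact_force"],"open",round(s["opening"],3),"t",s["time"])
E
python3 - <<'E'
from h import *
im=read_camera("top");g=im.max(2)
m=np.zeros_like(g);poly=np.int32(proj("top",[np.array([.4909,-.1051,.005])+D*a+N*b for a,b in((-.095,-.036),(.135,-.036),(.135,.036),(-.095,.036))]))
cv2.fillPoly(m,[poly],255);m=m&np.where(g<95,255,0).astype(np.uint8)
n,l,st,_=cv2.connectedComponentsWithStats(m)
i=1+st[1:,4].argmax();v,u=np.nonzero(l==i);p=cast("top",np.c_[u,v],.005)-np.array([.4909,-.1051,.005])
a=p@D;b=p@N;print("T outline",len(a),"a",a.min(),a.max())
for lo in(-.08,-.03,0,.03,.06,.09):
    k=(a>lo)&(a<lo+.02);print(lo,k.sum(),b[k].min() if k.any() else 0,b[k].max() if k.any() else 0)
ims=read_camera("side")
for nm,g0 in(("long",[.5045,-.0207]),("round",[.4773,-.1895])):
  for z in(.034,.037,.040):
    x=np.r_[g0,z];
    # reproject consistent with the top pixel
    x=cast("top",proj("top",np.r_[g0,.037]),z)[0]
    uv=proj("side",x)[0];h=cv2.cvtColor(ims,cv2.COLOR_BGR2HSV);c=int(round(uv[0]))
    col=cv2.inRange(h,(5,90,70),(22,255,255))[int(uv[1])-14:int(uv[1])+15,c-12:c+13]
    r=[np.nonzero(col[:,j])[0].mean()+int(uv[1])-14 for j in range(25) if col[:,j].any()]
    print(nm,z,uv,"wood row",np.median(r) if r else None)
go([.5045,-.0207,.15])
E
```

```text
Traceback (most recent call last):
ValueError: attempt to get argmax of an empty sequence
```

Run:
```python
from h import *
im=read_camera("top");g=im.max(2)
o=np.array([.4909,-.1051,.005])
pg=np.int32(proj("top",[o+D*a+N*b for a,b in((-.1,-.036),(.135,-.036),(.135,.036),(-.1,.036))]));print(pg.tolist())
m=np.zeros(g.shape,np.uint8);cv2.fillPoly(m,[pg],255)
val=g[m>0];th=cv2.threshold(val,0,255,cv2.THRESH_OTSU)[0];print("otsu",th,np.percentile(val,[5,25,50,75]))
k=(m>0)&(g<th);v,u=np.nonzero(k);p=cast("top",np.c_[u,v],.005)-o
a=p@D;b=p@N;print("T outline",len(a),a.min(),a.max())
for lo in(-.08,-.03,0,.03,.06,.09):
    q=(a>lo)&(a<lo+.02);print(lo,q.sum(),np.percentile(b[q],[3,50,97]) if q.any() else 0)
ims=read_camera("side");h=cv2.inRange(cv2.cvtColor(ims,cv2.COLOR_BGR2HSV),(5,90,70),(22,255,255))
for nm,g0 in(("long",[.5045,-.0207]),("round",[.4773,-.1895])):
  for z in(.034,.037,.040):
    x=cast("top",proj("top",np.r_[g0,.037]),z)[0];uv=proj("side",x)[0];c=int(uv[0]);w=int(uv[1])
    r=[np.nonzero(h[w-14:w+15,j])[0].mean()+w-14 for j in range(c-12,c+13) if h[w-14:w+15,j].any()]
    print(nm,z,uv,"wood row",np.median(r) if r else None)
go([.5045,-.0207,.15])
```

```text
[[278, 281], [303, 182], [273, 175], [247, 274]]
otsu 173.0 [101. 128. 230. 236.]
T outline 1063 -0.08543561479686496 0.12065926131914421
-0.08 113 [-0.0133 -0.0001  0.0133]
-0.03 74 [-0.0086  0.0002  0.0092]
0 77 [-0.0091 -0.      0.0094]
0.03 58 [-0.0079  0.0027  0.0103]
0.06 84 [-0.0104  0.0004  0.0111]
0.09 232 [-0.0301  0.0003  0.0307]
long 0.034 [361.8422 254.8874] wood row 250.5
long 0.037 [362.0675 253.316 ] wood row 250.5
long 0.04 [362.2933 251.7408] wood row 250.5
round 0.034 [365.3007 208.7658] wood row 205.0
round 0.037 [365.4791 207.5635] wood row 205.0
round 0.04 [365.6582 206.3573] wood row 205.0
turn [0.0008 0.6018 0.0001] shift [-0.1192  0.0999 -0.6166] pos [ 0.288  -0.6103  0.2499] F [-0.2162  0.2181 -0.4982] open 1.005 t 0.3
```

Call:
{"api": "carry_out", "payload": {"moves": [[0, 0.15, 0, 0, 0, 0, -0.1], [0, 0.15, 0, 0, 0, 0, -0.1], [0, 0.15, 0, 0, 0, 0, -0.1], [0, 0.152, 0, 0, 0, 0, -0.1], [0, 0, 0, -0.02, 0, -0.062, -0.1], [0, 0, 0, -0.02, 0, -0.062, -0.1], [0, 0, 0, -0.02, 0, -0.062, -0.1], [0, 0, 0, -0.02, 0, -0.062, -0.1], [0, 0, 0, -0.02, 0, -0.062, -0.1], [0, 0, 0, -0.019, 0, -0.062, -0.1]], "squeeze": 80}}

```text
time: 1.55
eef_pos: [0.4588, -0.2744, 0.2506]
tcp_rot: [-0.057, -0.705, 0.705, 0.057]
contact_force: [0.8, -0.6, 0.8]
opening: 0.548
```

Call:
{"api": "carry_out", "payload": {"moves": [[0, 0, 0, 0, 0.02, -0.062, -0.1], [0, 0, 0, 0, 0.02, -0.062, -0.1], [0, 0, 0, 0, 0.02, -0.062, -0.1], [0, 0, 0, 0, 0.02, -0.059, -0.1], [0, 0, 0, 0, 0.02, 0, -0.1], [0, 0, 0, 0, 0, 0, -0.1]]}}

```text
time: 2.3
eef_pos: [0.495, -0.0408, 0.1512]
tcp_rot: [0.055, 0.705, -0.705, -0.058]
contact_force: [1.0, 0.1, -0.2]
opening: 0.549
```

Run:
```python
from h import *
go([.5045,-.0207,.040])
```

```text
turn [0.0004 0.0015 0.0038] shift [-0.0061  0.1112 -0.0213] pos [ 0.495  -0.0408  0.1512] F [ 1.0311  0.1042 -0.1975] open 0.549 t 2.3
```

Call:
{"api": "carry_out", "payload": {"moves": [[0, 0, 0, -0.006, 0, -0.021, -0.1], [0, 0, 0, 0, 0, 0, -0.1], [0, 0, 0, 0, 0.035, 0, -0.1], [0, 0, 0, 0, 0.03, 0, -0.1], [0, 0, 0, 0, 0, 0, -0.1]]}}

```text
time: 2.92
eef_pos: [0.5037, -0.0228, 0.086]
tcp_rot: [0.056, 0.705, -0.705, -0.059]
contact_force: [-0.6, -0.0, -0.0]
opening: 0.546
```

Run:
```python
from h import *
go([.5045,-.0207,.040])
for n,b in(("top",(180,130,340,290)),("side",(260,150,440,300))):
    cv2.imwrite(f"pics/{n}2.png",cv2.resize(read_camera(n)[b[1]:b[3],b[0]:b[2]],None,fx=3,fy=3,interpolation=cv2.INTER_CUBIC))
a=cv2.imread("pics/top2.png");c=cv2.imread("pics/side2.png");hh=min(a.shape[0],c.shape[0])
cv2.imwrite("pics/c2.png",cv2.resize(np.hstack([a[:hh],c[:hh]]),None,fx=.78,fy=.78))
```

```text
turn [ 0.0001 -0.0015  0.0051] shift [-0.0005  0.046  -0.0022] pos [ 0.5037 -0.0228  0.086 ] F [-0.6402 -0.001  -0.0273] open 0.546 t 2.925
```

View pics/c2.png

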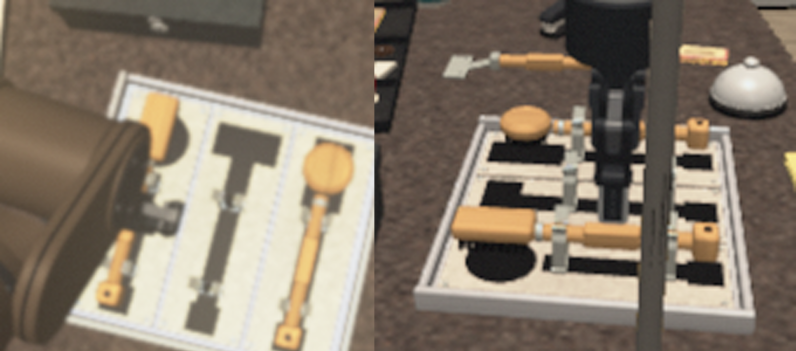

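The gripper hangs over the grip: in the side view the finger column is 612 and the grip spans 582–640. I'll descend and grip.

Call:
{"api": "carry_out", "payload": {"moves": [[0, 0, 0.004, 0, 0.02, -0.002, -0.1], [0, 0, 0, 0, 0.015, 0, -0.1], [0, 0, 0, 0, 0.011, 0, -0.1], [0, 0, 0, 0, 0, 0, -0.1], [0, 0, 0, 0, 0, 0, 1], [0, 0, 0, 0, 0, 0, 1], [0, 0, 0, 0, 0, 0, 1], [0, 0, 0, 0, 0, 0, 1]]}}

```text
time: 4.03
eef_pos: [0.5066, -0.0204, 0.0426]
tcp_rot: [-0.059, -0.705, 0.705, 0.055]
contact_force: [-0.6, -0.5, 4.2]
opening: 0.161
```

Run:
```python
from h import *
go([.5045,-.0207,.040]);print(get_state()["wrist_torque"])
```

```text
turn [-0.0004  0.0001 -0.0053] shift [0.002  0.0026 0.0006] pos [ 0.5066 -0.0204  0.0426] F [-0.6016 -0.4681  4.1659] open 0.161 t 4.025
[-0.1071  0.1368  0.0563]
```

Call:
{"api": "carry_out", "payload": {"moves": [[0, 0, 0, 0, -0.005, 0, 1], [0, 0, 0, 0, -0.01, 0, 1], [0, 0, 0, 0, -0.015, 0, 1], [0, 0, 0, 0, -0.015, 0, 1], [0, 0, 0, 0, -0.015, 0, 1], [0, 0, 0, 0, 0, 0, 1]]}}

```text
time: 4.78
eef_pos: [0.5071, -0.0203, 0.1041]
tcp_rot: [-0.06, -0.705, 0.705, 0.054]
contact_force: [0.2, 0.6, -1.2]
opening: 0.155
```

Run:
```python
from h import *
go(np.array([.5066,-.0204,.1])-.085*N)
for n,b in(("top",(180,130,340,290)),("side",(260,150,440,300))):
    cv2.imwrite(f"pics/{n}2.png",cv2.resize(read_camera(n)[b[1]:b[3],b[0]:b[2]],None,fx=3,fy=3,interpolation=cv2.INTER_CUBIC))
a=cv2.imread("pics/top2.png");c=cv2.imread("pics/side2.png");hh=min(a.shape[0],c.shape[0])
cv2.imwrite("pics/c3.png",cv2.resize(np.hstack([a[:hh],c[:hh]]),None,fx=.78,fy=.78))
```

```text
turn [-0.0002 -0.0001 -0.0085] shift [0.0005 0.0041 0.0852] pos [ 0.5071 -0.0203  0.1041] F [ 0.231   0.6047 -1.1912] open 0.155 t 4.775
```

View pics/c3.png

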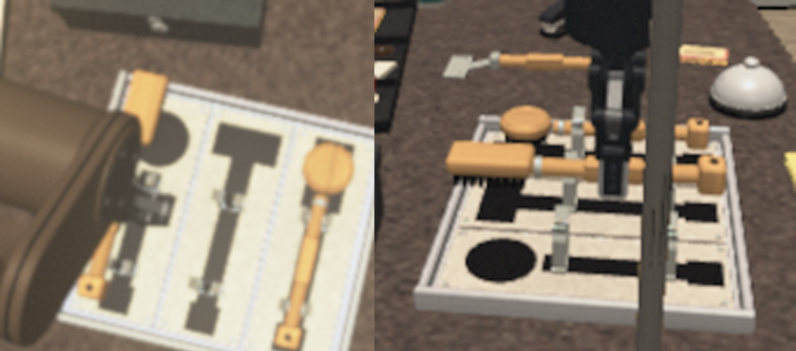

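The brush came out and is held level. Now I move 85 mm across to the tee place and press down.

Call:
{"api": "carry_out", "payload": {"moves": [[0, 0, -0.004, 0, 0, 0.03, 1], [0, 0, 0, 0, 0, 0.035, 1], [0, 0, 0, 0.0005, 0, 0.02, 1], [0, 0, 0, 0, 0, 0, 1], [0, 0, 0, 0, 0, 0, 1]]}}

```text
time: 5.5
eef_pos: [0.4912, -0.1033, 0.1011]
tcp_rot: [0.057, 0.705, -0.705, -0.057]
contact_force: [-0.6, 0.6, -0.6]
opening: 0.159
```

Run:
```python
from h import *
go(np.array([.5066,-.0204,.0426])-.085*N)
```

```text
turn [ 0.0007 -0.0003  0.0014] shift [-0.0019  0.0585  0.0007] pos [ 0.4912 -0.1033  0.1011] F [-0.6323  0.5585 -0.6155] open 0.159 t 5.5
```

Call:
{"api": "carry_out", "payload": {"moves": [[0, 0, 0, -0.001, 0.02, 0.001, 1], [0, 0, 0, 0, 0.015, 0, 1], [0, 0, 0, 0, 0.008, 0, 1], [0, 0, 0, 0, 0.006, 0, 1], [0, 0, 0, 0, 0.005, 0, 1], [0, 0, 0, 0, 0.003, 0, 1], [0, 0, 0, 0, 0, 0, 1]]}}

```text
time: 6.38
eef_pos: [0.4931, -0.1054, 0.045]
tcp_rot: [-0.058, -0.705, 0.705, 0.056]
contact_force: [2.1, -2.0, -1.6]
opening: 0.158
```

Run:
```python
from h import *
go(np.array([.5066,-.0204,.0426])-.085*N);print(get_state()["wrist_torque"])
```

```text
turn [-0.0005 -0.0002 -0.0023] shift [ 0.0004  0.0024 -0.0011] pos [ 0.4931 -0.1054  0.045 ] F [ 2.1317 -1.9728 -1.5624] open 0.158 t 6.375
[-0.1738 -0.2532  0.0159]
```

Call:
{"api": "carry_out", "payload": {"moves": [[0, 0, 0, 0, 0.002, 0, 1], [0, 0, 0, 0, 0.002, 0, 1], [0, 0, 0, 0, 0, 0, 1]]}}

```text
time: 6.75
eef_pos: [0.4924, -0.1053, 0.0425]
tcp_rot: [0.056, 0.705, -0.705, -0.057]
contact_force: [-5.4, 1.3, 12.2]
opening: 0.163
```

Call:
{"api": "carry_out", "payload": {"moves": [[0, 0, 0, 0, 0.002, 0, 1], [0, 0, 0, 0, 0, 0, 1]]}}

```text
time: 7.0
eef_pos: [0.4925, -0.1053, 0.0423]
tcp_rot: [0.055, 0.705, -0.705, -0.058]
contact_force: [-12.0, 2.3, 25.2]
opening: 0.163
```

Call:
{"api": "carry_out", "payload": {"moves": [[0, 0, 0, 0, -0.003, 0, 1], [0, 0, 0, 0, 0, 0, -0.1], [0, 0, 0, 0, 0, 0, -0.1], [0, 0, 0, 0, 0, 0, -0.1], [0, 0, 0, 0, -0.02, 0, -0.1], [0, 0, 0, 0, -0.04, 0, -0.1], [0, 0, 0, 0, 0, 0.04, -0.1], [0, 0, 0, 0, 0, 0.045, -0.1], [0, 0, 0, 0, 0, 0, -0.1], [0, 0, 0, 0, 0, 0, -0.1]]}}

```text
time: 8.25
eef_pos: [0.4784, -0.1885, 0.1012]
tcp_rot: [0.057, 0.705, -0.704, -0.057]
contact_force: [-0.1, 1.1, 0.0]
opening: 0.548
```

Run:
```python
from h import *
go(np.array([.5066,-.0204,.0426])-.17*N)
go([.4773,-.1895,.042])
im=read_camera("top")
c=cv2.resize(im[150:305,190:350],None,fx=3,fy=3,interpolation=cv2.INTER_CUBIC);s=cv2.resize(read_camera("side")[160:315,270:430],None,fx=3,fy=3,interpolation=cv2.INTER_CUBIC)
cv2.imwrite("pics/c4.png",cv2.resize(np.hstack([c,s]),None,fx=.83,fy=.83))
```

```text
turn [ 0.001  -0.0008  0.0011] shift [-0.0009  0.0586 -0.0004] pos [ 0.4784 -0.1885  0.1012] F [-0.0554  1.0747  0.0339] open 0.548 t 8.25
turn [ 0.001  -0.0008  0.0011] shift [0.0009 0.0592 0.0012] pos [ 0.4784 -0.1885  0.1012] F [-0.0554  1.0747  0.0339] open 0.548 t 8.25
```

View pics/c4.png

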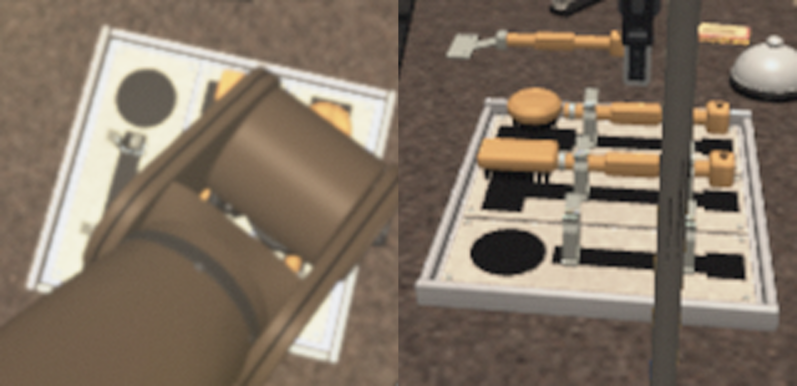

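The long brush sits level in the tee clips. Now I pick the round brush.

Call:
{"api": "carry_out", "payload": {"moves": [[0, 0, 0, 0, 0.025, 0, -0.1], [0, 0, 0, 0, 0.02, 0, -0.1], [0, 0, 0, 0, 0.013, 0, -0.1], [0, 0, 0, 0, 0, 0, -0.1], [0, 0, 0, 0, 0, 0, 1], [0, 0, 0, 0, 0, 0, 1], [0, 0, 0, 0, 0, 0, 1], [0, 0, 0, 0, 0, 0, 1]]}}

```text
time: 9.35
eef_pos: [0.4796, -0.1894, 0.0449]
tcp_rot: [-0.058, -0.705, 0.705, 0.056]
contact_force: [0.4, 0.4, 5.1]
opening: 0.153
```

Run:
```python
from h import *
go(np.array([.5066,-.0204,.0426])-.17*N)
```

```text
turn [-0.0005 -0.0003 -0.002 ] shift [ 0.0004  0.0023 -0.0011] pos [ 0.4796 -0.1894  0.0449] F [0.4478 0.4298 5.1243] open 0.153 t 9.35
```

Call:
{"api": "carry_out", "payload": {"moves": [[0, 0, 0, 0, -0.005, 0, 1], [0, 0, 0, 0, -0.01, 0, 1], [0, 0, 0, 0, -0.02, 0, 1], [0, 0, 0, 0, -0.03, 0, 1], [0, 0, 0, 0, 0, -0.04, 1], [0, 0, 0, 0, 0, -0.05, 1], [0, 0, 0, 0, 0, -0.05, 1], [0, 0, 0, 0, 0, -0.03, 1], [0, 0, 0, 0, 0, 0, 1], [0, 0, 0, 0, 0, 0, 1]]}}

```text
time: 10.6
eef_pos: [0.5061, -0.0216, 0.1092]
tcp_rot: [-0.057, -0.705, 0.705, 0.057]
contact_force: [0.2, -0.3, -1.4]
opening: 0.162
```

Run:
```python
from h import *
go(np.array([.4796,-.1894,.0449])+.17*N)
go(np.array([.5066,-.0204,.0449]))
```

```text
turn [-0.0003 -0.0001 -0.0004] shift [-0.0007  0.0643 -0.0001] pos [ 0.5061 -0.0216  0.1092] F [ 0.1687 -0.2579 -1.4188] open 0.162 t 10.6
turn [-0.0003 -0.0001 -0.0004] shift [-0.0003  0.0643 -0.0013] pos [ 0.5061 -0.0216  0.1092] F [ 0.1687 -0.2579 -1.4188] open 0.162 t 10.6
```

Call:
{"api": "carry_out", "payload": {"moves": [[0, 0, 0, 0, 0.025, -0.001, 1], [0, 0, 0, 0, 0.015, 0, 1], [0, 0, 0, 0, 0.008, 0, 1], [0, 0, 0, 0, 0.006, 0, 1], [0, 0, 0, 0, 0.005, 0, 1], [0, 0, 0, 0, 0.004, 0, 1], [0, 0, 0, 0, 0.002, 0, 1], [0, 0, 0, 0, 0, 0, 1]]}}

```text
time: 11.6
eef_pos: [0.5069, -0.021, 0.0448]
tcp_rot: [-0.057, -0.704, 0.705, 0.056]
contact_force: [-1.2, -3.6, 5.7]
opening: 0.158
```

Call:
{"api": "carry_out", "payload": {"moves": [[0, 0, 0, 0, 0.002, 0, 1], [0, 0, 0, 0, 0, 0, 1]]}}

```text
time: 11.85
eef_pos: [0.5071, -0.0211, 0.0447]
tcp_rot: [-0.056, -0.704, 0.705, 0.057]
contact_force: [-7.5, -3.0, 17.8]
opening: 0.156
```

Call:
{"api": "carry_out", "payload": {"moves": [[0, 0, 0, 0, 0.0015, 0, 1], [0, 0, 0, 0, 0, 0, 1]]}}

```text
time: 12.1
eef_pos: [0.5071, -0.0211, 0.0446]
tcp_rot: [-0.056, -0.704, 0.705, 0.057]
contact_force: [-12.1, -1.9, 27.7]
opening: 0.157
```

Call:
{"api": "carry_out", "payload": {"moves": [[0, 0, 0, 0, -0.004, 0, 1], [0, 0, 0, 0, 0, 0, -0.1], [0, 0, 0, 0, 0, 0, -0.1], [0, 0, 0, 0, 0, 0, -0.1], [0, 0, 0, 0, -0.02, 0, -0.1], [0, 0, 0, 0, -0.04, 0, -0.1], [0, 0, 0, 0, 0, 0.04, -0.1], [0, 0, 0, 0, 0, 0.045, -0.1], [0, 0, 0, 0, 0, 0, -0.1], [0, 0, 0, 0, 0, 0, -0.1]]}}

```text
time: 13.35
eef_pos: [0.4924, -0.1037, 0.1039]
tcp_rot: [0.057, 0.705, -0.704, -0.057]
contact_force: [-0.4, -0.0, -0.3]
opening: 0.552
```

Run:
```python
from h import *
go([.4928,-.1043,.042])
p=wood(read_camera("top"),(205,155,262,268),.040);c,d,a,e=axis(p);print(len(p),c,d,a,e)
```

```text
turn [ 0.0008 -0.0008  0.0008] shift [-0.0005  0.0619  0.0006] pos [ 0.4924 -0.1037  0.1039] F [-0.4186 -0.0383 -0.274 ] open 0.552 t 13.35
287 [ 0.5025 -0.0068] [ 0.9727 -0.2322] [0.4034 0.0169] [ 0.619  -0.0346]
```

Call:
{"api": "carry_out", "payload": {"moves": [[0, 0, 0, 0, 0.03, 0.001, -0.1], [0, 0, 0, 0, 0.02, 0, -0.1], [0, 0, 0, 0, 0.012, 0, -0.1], [0, 0, 0, 0, 0, 0, -0.1], [0, 0, 0, 0, 0, 0, 1], [0, 0, 0, 0, 0, 0, 1], [0, 0, 0, 0, 0, 0, 1], [0, 0, 0, 0, 0, 0, 1]]}}

```text
time: 14.4
eef_pos: [0.4933, -0.1053, 0.0434]
tcp_rot: [-0.058, -0.705, 0.705, 0.056]
contact_force: [0.3, 1.4, 5.9]
opening: 0.16
```

Call:
{"api": "carry_out", "payload": {"moves": [[0, 0, 0, 0, -0.005, 0, 1], [0, 0, 0, 0, -0.01, 0, 1], [0, 0, 0, 0, -0.02, 0, 1], [0, 0, 0, 0, -0.025, 0, 1], [0, 0, 0, 0, 0, 0.04, 1], [0, 0, 0, 0, 0, 0.045, 1], [0, 0, 0, 0, 0, 0, 1], [0, 0, 0, 0, 0, 0, 1]]}}

```text
time: 15.4
eef_pos: [0.4786, -0.1887, 0.1025]
tcp_rot: [0.057, 0.705, -0.705, -0.057]
contact_force: [-0.8, -0.9, -1.9]
opening: 0.158
```

Run:
```python
from h import *
go(np.array([.4796,-.1894,.0449]))
```

```text
turn [ 0.0006 -0.0009  0.0003] shift [-0.0011  0.0576  0.0005] pos [ 0.4786 -0.1887  0.1025] F [-0.7817 -0.8806 -1.8609] open 0.158 t 15.4
```

Call:
{"api": "carry_out", "payload": {"moves": [[0, 0, 0, 0, 0.02, 0.0005, 1], [0, 0, 0, 0, 0.015, 0, 1], [0, 0, 0, 0, 0.008, 0, 1], [0, 0, 0, 0, 0.006, 0, 1], [0, 0, 0, 0, 0.005, 0, 1], [0, 0, 0, 0, 0.004, 0, 1], [0, 0, 0, 0, 0.002, 0, 1], [0, 0, 0, 0, 0, 0, 1]]}}

```text
time: 16.4
eef_pos: [0.4793, -0.1896, 0.0434]
tcp_rot: [0.057, 0.705, -0.705, -0.057]
contact_force: [-1.3, 1.9, 7.5]
opening: 0.158
```

Call:
{"api": "carry_out", "payload": {"moves": [[0, 0, 0, 0, 0.002, 0, 1], [0, 0, 0, 0, 0, 0, 1]]}}

```text
time: 16.65
eef_pos: [0.4793, -0.1896, 0.0432]
tcp_rot: [0.056, 0.705, -0.705, -0.057]
contact_force: [-7.2, 4.3, 18.5]
opening: 0.16
```

Call:
{"api": "carry_out", "payload": {"moves": [[0, 0, 0, 0, 0.0015, 0, 1], [0, 0, 0, 0, 0, 0, 1], [0, 0, 0, 0, -0.004, 0, 1], [0, 0, 0, 0, 0, 0, -0.1], [0, 0, 0, 0, 0, 0, -0.1], [0, 0, 0, 0, 0, 0, -0.1], [0, 0, 0, 0, -0.03, 0, -0.1], [0, 0, 0, 0, -0.05, 0, -0.1], [0, 0, 0, 0, -0.02, 0.06, -0.1], [0, 0, 0, 0, 0, 0.06, -0.1]]}}

```text
time: 17.9
eef_pos: [0.4608, -0.3092, 0.1453]
tcp_rot: [-0.058, -0.704, 0.706, 0.055]
contact_force: [1.0, 0.1, 0.0]
opening: 0.548
```

Call:
{"api": "carry_out", "payload": {"moves": [[0, 0, 0, 0, 0, 0.06, -0.1], [0, 0, 0, 0, 0, 0.06, -0.1], [0, 0, 0, 0, 0, 0.06, -0.1], [0, 0, 0, 0, 0, 0.06, -0.1], [0, 0, 0, 0, 0, 0, -0.1]]}}

```text
time: 18.52
eef_pos: [0.4192, -0.5481, 0.1416]
tcp_rot: [-0.059, -0.704, 0.705, 0.059]
contact_force: [1.4, 1.2, 0.9]
opening: 0.552
```

Run:
```python
from h import *
im=read_camera("top");s=read_camera("side")
for nm,b,z in(("round",(215,165,262,268),.040),("long",(290,185,335,285),.040),("scr",(398,170,432,262),.012)):
    p=wood(im,b,z);c,d,a,e=axis(p);q=p[((p-a)@d>.01)&((p-a)@d<.12)];h=axis(q)
    w=np.array([np.cos(-.161),np.sin(-.161)]);t=p@w
    print(nm,len(p),"butt",a,"grip",a+d*.081,"ends along D",t.min(),t.max(),"h",h[0],"yaw",np.arctan2(h[1][1],h[1][0]))
go([.5368,-.4122,.1])
cv2.imwrite("pics/c5.png",cv2.resize(np.hstack([cv2.resize(im[150:305,190:440],None,fx=2.5,fy=2.5,interpolation=cv2.INTER_CUBIC)[:387],cv2.resize(s[160:315,270:430],None,fx=2.5,fy=2.5,interpolation=cv2.INTER_CUBIC)[:387]]),None,fx=.78,fy=.78))
```

```text
round 804 butt [ 0.4238 -0.0094] grip [ 0.5038 -0.022 ] ends along D 0.4197845428616469 0.616133103028539 h [ 0.4856 -0.0192] yaw -0.16083743747031642
long 844 butt [ 0.3968 -0.1767] grip [ 0.4768 -0.1894] ends along D 0.4199710659275568 0.6258169068519401 h [ 0.4584 -0.1866] yaw -0.15868037105907667
scr 549 butt [ 0.4572 -0.4002] grip [ 0.5372 -0.4124] ends along D 0.515455702018761 0.6529987893659682 h [ 0.5185 -0.4095] yaw -0.1486426420191916
turn [ 0.0018 -0.0014  0.001 ] shift [-0.0937  0.0414 -0.1488] pos [ 0.4205 -0.544   0.1414] F [ 0.0762 -0.4572  0.1317] open 0.547 t 18.625
```

View pics/c5.png

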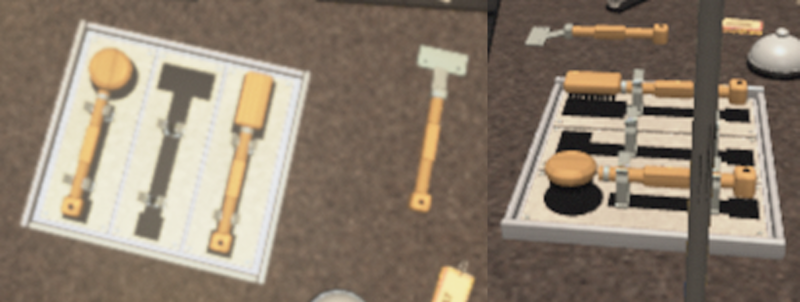

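Both brushes are in their own places: the round head is over the circle at left, the rectangle is at right, and butt positions are within 0.5 mm of the originals. Next is the scraper.

Call:
{"api": "carry_out", "payload": {"moves": [[0, -0.012, 0, -0.03, 0, -0.04, -0.1], [0, 0, 0, -0.03, 0, -0.04, -0.1], [0, 0, 0, -0.03, 0, -0.04, -0.1], [0, 0, 0, -0.004, 0.02, -0.027, -0.1], [0, 0, 0, 0, 0.02, 0, -0.1], [0, 0, 0, 0, 0, 0, -0.1], [0, 0, 0, 0, 0, 0, -0.1]]}}

```text
time: 19.5
eef_pos: [0.536, -0.4139, 0.1029]
tcp_rot: [-0.053, -0.705, 0.705, 0.053]
contact_force: [0.1, -0.0, 0.3]
opening: 0.548
```

Run:
```python
from h import *
go([.5397,-.4128,.023],-.149)
```

```text
turn [-0.0005 -0.0011 -0.0004] shift [-0.0035  0.0799 -0.0017] pos [ 0.536  -0.4139  0.1029] F [ 0.0617 -0.0494  0.3079] open 0.548 t 19.5
```

Call:
{"api": "carry_out", "payload": {"moves": [[0, 0, 0, -0.003, 0.03, -0.002, -0.1], [0, 0, 0, 0, 0.025, 0, -0.1], [0, 0, 0, 0, 0.012, 0, -0.1], [0, 0, 0, 0, 0.006, 0, -0.1], [0, 0, 0, 0, 0, 0, -0.1]]}}

```text
time: 20.12
eef_pos: [0.5397, -0.4122, 0.0301]
tcp_rot: [-0.053, -0.705, 0.705, 0.053]
contact_force: [0.7, 0.7, 0.4]
opening: 0.546
```

Run:
```python
from h import *
go([.5397,-.4128,.023],-.149)
im=read_camera("top");s=read_camera("side")
cv2.imwrite("pics/c6.png",np.hstack([cv2.resize(im[160:280,360:460],None,fx=3,fy=3,interpolation=cv2.INTER_CUBIC),cv2.resize(s[120:220,270:400],(468,360),interpolation=cv2.INTER_CUBIC)]))
```

```text
turn [-0.0006 -0.0006 -0.0007] shift [-0.0001  0.0071  0.0005] pos [ 0.5397 -0.4122  0.0301] F [0.6895 0.7329 0.4478] open 0.546 t 20.125
```

View pics/c6.png

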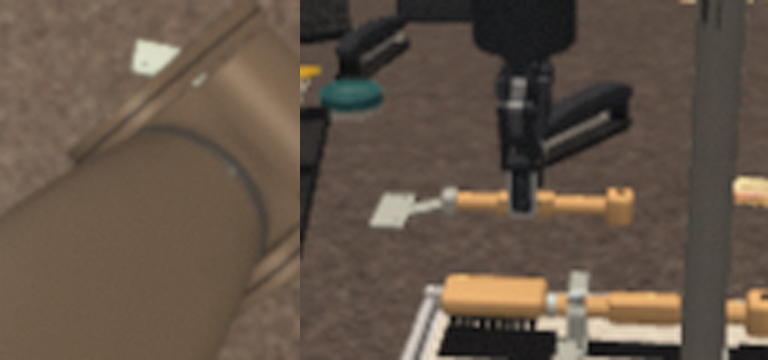

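The fingers straddle the scraper's grip, centred at column 522. I'll lower 6 mm and grip.

Call:
{"api": "carry_out", "payload": {"moves": [[0, 0, 0, 0, 0.004, 0, -0.1], [0, 0, 0, 0, 0.0025, 0, -0.1], [0, 0, 0, 0, 0, 0, 1], [0, 0, 0, 0, 0, 0, 1], [0, 0, 0, 0, 0, 0, 1], [0, 0, 0, 0, 0, 0, 1]]}}

```text
time: 20.98
eef_pos: [0.5396, -0.4118, 0.0232]
tcp_rot: [-0.053, -0.705, 0.705, 0.053]
contact_force: [0.8, -0.6, 0.7]
opening: 0.153
```

Run:
```python
from h import *
go([.5397,-.4128,.023],-.149)
```

```text
turn [-0.0003 -0.0002 -0.0004] shift [-0.0002  0.0002  0.001 ] pos [ 0.5396 -0.4118  0.0232] F [ 0.7725 -0.5845  0.727 ] open 0.153 t 20.975
```

Call:
{"api": "carry_out", "payload": {"moves": [[0, 0, 0, 0, -0.01, 0, 1], [0, 0, 0, 0, -0.03, 0, 1], [0, 0, 0, 0, -0.05, 0, 1], [0, 0.012, 0, 0, -0.02, 0, 1], [0, 0, 0, 0, 0, 0, 1]]}}

```text
time: 21.6
eef_pos: [0.5403, -0.4124, 0.1352]
tcp_rot: [-0.058, -0.704, 0.706, 0.056]
contact_force: [0.2, 0.0, -1.3]
opening: 0.154
```

Run:
```python
from h import *
go([.4929,-.1053,.05])
```

```text
turn [-0.0025 -0.0003 -0.0034] shift [ 0.096   0.0852 -0.2955] pos [ 0.5403 -0.4124  0.1352] F [ 0.2432  0.0357 -1.3382] open 0.154 t 21.6
```

Call:
{"api": "carry_out", "payload": {"moves": [[0, 0, 0, 0.016, 0, -0.049, 1], [0, 0, 0, 0.016, 0, -0.049, 1], [0, 0, 0, 0.016, 0, -0.049, 1], [0, 0, 0, 0.016, 0, -0.049, 1], [0, 0, 0, 0.016, 0, -0.049, 1], [0, 0, 0, 0.016, 0, -0.05, 1], [0, 0, 0, 0, 0.02, 0, 1], [0, 0, 0, 0, 0, 0, 1], [0, 0, 0, 0, 0, 0, 1]]}}

```text
time: 22.72
eef_pos: [0.4917, -0.1053, 0.1122]
tcp_rot: [0.057, 0.705, -0.705, -0.058]
contact_force: [0.1, -0.9, -0.1]
opening: 0.153
```

Run:
```python
from h import *
go([.4929,-.1053,.05])
im=read_camera("top");s=read_camera("side")
cv2.imwrite("pics/c7.png",np.hstack([cv2.resize(im[150:310,190:350],(400,400),interpolation=cv2.INTER_CUBIC),cv2.resize(s[140:300,270:430],(400,400),interpolation=cv2.INTER_CUBIC)]))
```

```text
turn [ 0.0004 -0.0009  0.0018] shift [-0.0012  0.0622 -0.0002] pos [ 0.4917 -0.1053  0.1122] F [ 0.1494 -0.8729 -0.0711] open 0.153 t 22.725
```

View pics/c7.png

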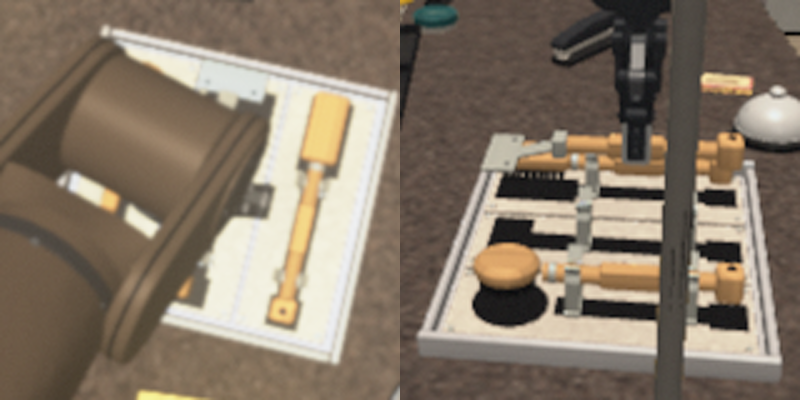

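The scraper is level above the T outline. Pressing down now.

Call:
{"api": "carry_out", "payload": {"moves": [[0, 0, 0, 0, 0.02, 0, 1], [0, 0, 0, 0, 0.012, 0, 1], [0, 0, 0, 0, 0.008, 0, 1], [0, 0, 0, 0, 0.006, 0, 1], [0, 0, 0, 0, 0.005, 0, 1], [0, 0, 0, 0, 0.004, 0, 1], [0, 0, 0, 0, 0.003, 0, 1], [0, 0, 0, 0, 0.002, 0, 1], [0, 0, 0, 0, 0, 0, 1]]}}

```text
time: 23.95
eef_pos: [0.4925, -0.1053, 0.053]
tcp_rot: [-0.057, -0.705, 0.705, 0.056]
contact_force: [2.3, -2.3, -2.7]
opening: 0.152
```

Call:
{"api": "carry_out", "payload": {"moves": [[0, 0, 0, 0, 0.002, 0, 1], [0, 0, 0, 0, 0, 0, 1]]}}

```text
time: 24.2
eef_pos: [0.4919, -0.1052, 0.0511]
tcp_rot: [-0.057, -0.705, 0.705, 0.057]
contact_force: [-1.6, -1.1, 1.9]
opening: 0.15
```

Call:
{"api": "carry_out", "payload": {"moves": [[0, 0, 0, 0, 0.002, 0, 1], [0, 0, 0, 0, 0, 0, 1]]}}

```text
time: 24.45
eef_pos: [0.492, -0.1052, 0.0509]
tcp_rot: [0.056, 0.705, -0.705, -0.058]
contact_force: [-6.5, 0.4, 14.3]
opening: 0.15
```

Call:
{"api": "carry_out", "payload": {"moves": [[0, 0, 0, 0, 0.002, 0, 1], [0, 0, 0, 0, 0, 0, 1]]}}

```text
time: 24.7
eef_pos: [0.492, -0.1052, 0.0508]
tcp_rot: [0.055, 0.705, -0.705, -0.058]
contact_force: [-12.4, 1.7, 27.2]
opening: 0.156
```

Call:
{"api": "carry_out", "payload": {"moves": [[0, 0, 0, 0, -0.005, 0, 1], [0, 0, 0, 0, 0, 0, -0.1], [0, 0, 0, 0, 0, 0, -0.1], [0, 0, 0, 0, 0, 0, -0.1], [0, 0, 0, 0, -0.02, 0, -0.1], [0, 0, 0, 0, -0.05, 0, -0.1], [0, 0, 0, 0, -0.04, 0.03, -0.1], [0, 0, 0, 0, -0.02, 0.06, -0.1], [0, 0, 0, 0, 0, 0.06, -0.1], [0, 0, 0, 0, 0, 0.06, -0.1]]}}

```text
time: 25.95
eef_pos: [0.4583, -0.3133, 0.1823]
tcp_rot: [-0.057, -0.705, 0.705, 0.056]
contact_force: [1.3, -0.3, 0.8]
opening: 0.549
```

Call:
{"api": "carry_out", "payload": {"moves": [[0, 0, 0, 0, 0, 0.06, -0.1], [0, 0, 0, 0, 0, 0.06, -0.1], [0, 0, 0, 0, 0, 0.06, -0.1], [0, 0, 0, 0, 0, 0.06, -0.1], [0, 0, 0, 0, 0, 0, -0.1]]}}

```text
time: 26.58
eef_pos: [0.4182, -0.5522, 0.1806]
tcp_rot: [-0.058, -0.705, 0.705, 0.059]
contact_force: [-0.4, 0.9, 0.2]
opening: 0.55
```

Run:
```python
from h import *
im=read_camera("top");s=read_camera("side");hs=cv2.inRange(cv2.cvtColor(s,cv2.COLOR_BGR2HSV),(5,90,70),(22,255,255))
for nm,b in(("round",(215,165,262,268)),("long",(290,185,335,285)),("scr",(258,210,291,285))):
    p=wood(im,b,.040);c,d,a,e=axis(p);q=p[((p-a)@d>.01)&((p-a)@d<.12)];h=axis(q)
    t=p@D[:2];print(nm,len(p),"butt D",t.min(),"handle N",h[0]@N[:2],"yaw",np.arctan2(h[1][1],h[1][0]))
    # front/back heights via side view
    for f in(.02,.081,.115):
        x=np.r_[a+d*f,.04];uv=proj("side",x)[0];c0,w=int(uv[0]),int(uv[1])
        r=[np.nonzero(hs[w-12:w+13,j])[0].mean()+w-12 for j in range(c0-3,c0+4) if hs[w-12:w+13,j].any()]
        print("  f",f,uv,"dv",np.median(r)-uv[1] if r else None)
print(get_state()["eef_pos"])
cv2.imwrite("pics/c8.png",np.hstack([cv2.resize(im[150:310,190:350],(400,400),interpolation=cv2.INTER_CUBIC),cv2.resize(s[180:300,280:400],(400,400),interpolation=cv2.INTER_CUBIC)]))
```

```text
round 814 butt D 0.4197845428616469 handle N 0.05844041837796476 yaw -0.14094262846330982
  f 0.02 [396.5    252.2678] dv 0.2321545204875406
  f 0.081 [362.3557 250.8282] dv -0.328214304477342
  f 0.115 [343.5926 250.0371] dv -1.0370999163706927
long 843 butt D 0.4199710659275568 handle N -0.1106848858664582 yaw -0.15875263534875408
  f 0.02 [393.9676 207.6553] dv -1.6552938567681394
  f 0.081 [365.7713 206.3835] dv -1.3835308814678058
  f 0.115 [350.2863 205.6851] dv -1.1850969586695328
scr 406 butt D 0.4200913546677751 handle N -0.026380981183527975 yaw -0.16131653474300806
  f 0.02 [395.1017 228.2354] dv -1.2353640048133059
  f 0.081 [364.1727 226.6211] dv -1.1210970045482043
  f 0.115 [347.2119 225.7359] dv -1.2358675390868257
[ 0.4196 -0.5484  0.1807]
```

View pics/c8.png

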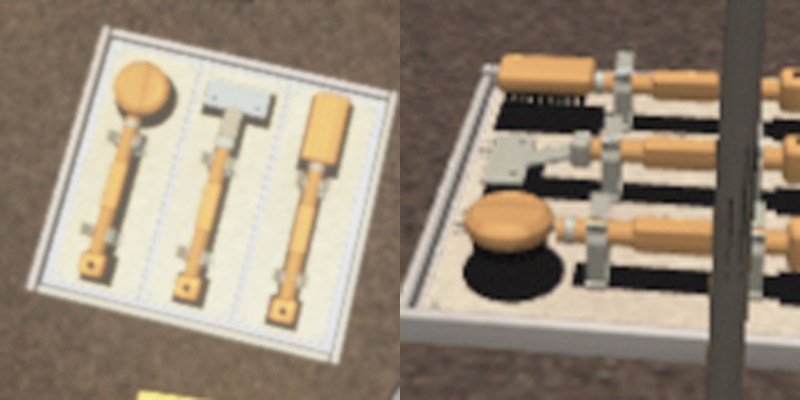

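```bash
python3 -c "
from h import *
p=wood(read_camera('top'),(215,165,256,268),.040);c,d,a,e=axis(p);q=p[((p-a)@d>.01)&((p-a)@d<.12)];h=axis(q);print(h[0]@N[:2],np.arctan2(h[1][1],h[1][0]),a@D[:2])
print(sign_off())"
```

```text
0.05886738107677503 -0.16139996864210415 0.4198343228302102
the job is handed in; nothing more can be done
None
```

I swapped the two brushes, using the scraper's empty place to hold the long brush meanwhile. The scraper then went into its own place, and I handed the job in at about 27 s of the 104 s allowed.

- **Pressing home:** Each final press ended on a hard stop with no further travel. The last readings were about 28 N for the round brush and 27 N for the scraper. The long brush read 18.5 N before one last 1.5 mm press, which I did not read separately. Both brushes stopped within 2 mm of the height at which the place's first brush was gripped. The scraper's handle axis came out at about 40 mm, as the camera measurements suggested.
- **Last pictures:** All three tools lie parallel (-0.159 to -0.161 rad) and 84–85 mm apart. Their butt ends line up within 0.5 mm. The heads are over their own outlines, with bristles and blade down, and the gripper is well clear.
- **A check that disagreed:** One reading gave the round brush's angle as -0.141 rad, because the crop took in part of the scraper. Repeated with a tighter crop, it read -0.161 rad. The round brush's side-view height readings came from that same flawed crop and I did not redo them. Its height therefore rests on the press and the picture.

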